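# Hook out the hole punch's chip tray

### The arm

A 7-joint arm with a two-finger parallel gripper is mounted at the origin on the work surface. World frame = base frame: x ahead of the robot, y to its left, z up, the work surface at z = 0. Lengths are in m, angles in rad, forces in N, time in s.
With the tool pointing down it reaches from about 0.4 to 0.875 m from the base axis. Payload 6.5 kg.
Tool frame: the origin (TCP) lies at the very end of the fingers, on their centre line; the grasp point (between the pads) lies 19 mm behind it (manip.pinch_z is the z of the grasp point in the tool frame, in m); z points along the fingers, y is the line along which they close (so a half turn about z gives the same grasp; the last joint's range is limited). The gripper opens to 85 mm and grips with 20 to 120 N. Pads are 22 mm wide; open, the fingers measure 114 mm over their backs; the gripper's body (76 mm by 85 mm) begins 54 mm behind the grasp point. The pads swing forward as they close: fully open they stand 13 mm farther back than shut.
Start: joints at [-1.383, 0.536, -0.004, 1.538, 0.003, 1.067, -0.071], TCP at [0.163, 0.629, 0.231] pointing down, gripper open.
Joint ranges: [-2.7, 2.7], [-0.37, 2.16], [-1.27, 1.26], [0.24, 2.4], [-1.31, 4.45], [0.19, 1.91], [-2.76, 2.76]. Speed limits (rad/s): [2.39, 2.39, 3.14, 3.14, 3.14, 3.14, 3.14].

### API

Orientations are given as a unit quaternion [x, y, z, w].
In Python, from station import manip gives the robot as it stands. Calls block until the motion is done:
- manip.move_ptp(position, orientation): joint-space move of the TCP to a pose.
- manip.line_to(position, v=0.15, ori=None, f_stop=None): straight line of the TCP; ori=None keeps the orientation; v is the mean speed in m/s. With f_stop (N) it stops when the force on the tool has changed by that much, and returns True; else False.
- manip.set_joints(angles): joint-space move.
- manip.command_gripper(opening, grasp_force=None): finger opening in m; grasp_force is the grip in N (None keeps the last); returns when the fingers have stopped.
- manip.sleep(seconds).
- manip.inverse_kinematics(position, orientation): joint angles nearest the present ones, or None.
- manip.get_obs(): the state.
- manip.snapshot(name): name is "scene" or "top" or "wrist"; returns (picture, depth): 480x640x3 uint8, red, green, blue; 480x640 float32, m along the optical axis (not along the pixel's ray), 0 where there is no reading.
- manip.camera_model(name): a dict with "camera_matrix" (3x3 intrinsics, pixels), "position" and "attitude" of the camera in the world. Camera axes: x right, y up, looking along -z (the intrinsics and any distortion apply to the point x, -y, -z); pixel columns grow to the right and rows downward; lengths in m; the calibration is good to about 2 mm. A picture is of the moment at which its call begins: read the wrist's pose just before it. camera_model takes no time and is no camera call; for the wrist camera it gives the pose at the moment of the call.
A pose or a line that the arm cannot do raises manip.Unreachable and nothing moves.
- manip.finish_job(): hands the job in; it is judged then, once.
The state is a dict: "time_s": time; "qpos": joint angles; "joint_velocities": joint speeds; "effort": joint torques, N m; "tool_pos": TCP position; "ee_rot": TCP orientation; "ft_force": force on the tool from outside, world axes, zero at the start; "torque": the same for the moment, N m; "finger_gap": finger opening in m; "grasp_force": force on a finger pad.
Only numpy, scipy, OpenCV 4.12 (cv2) and the standard library are available. Lean on these libraries where they do the work, as an engineer would, in place of code of your own. Each camera call takes 0.05 s, during which the arm holds its last target. There are 200 camera calls.

### The job

The hole punch's chip tray wants emptying: take the pull hook off the two dowels, drop its bent end through the finger hole in the tray's tongue, and gently draw the tray straight out, past its spring catch, until you feel it come up hard against its stop. Leave the tray fully out, ease the hook free and lay it back flat across both dowels. Touch the punch with nothing but the hook, don't force anything, and leave the other things on the cart undisturbed.

Things in the scene. Friction and masses are not known exactly. Their poses are not given: they have to be found in the camera images.
- hook: Pull hook, about 100 g. Flat wooden handle 100 mm long (x), 20 wide (y), 16 high (z); origin at the middle of its underside. From the +x end a 5 mm steel shank, 8 mm above the origin's level, runs on to x = 115 mm, turns 22 mm straight down (-z) and ends in a short foot turned back to -x. It starts level across both dowels, bent end hanging free beyond them, 8 mm above the table.
- hook_grip (a point): Middle of the hook's handle (8 mm above the hook's origin): grip here across the 20 mm width, in the 50 mm gap between the dowels.
- hook_tip (a point): On the axis of the hook's down-bend at the level of the foot's centre line (hook frame x 115, y 0, z -14 mm). The hook's end reaches 2.5 mm ahead (+x) of this point, 8 mm behind it (the foot), and 2.5 mm to either side and below. The shank's underside is 19.5 mm above it.
- punch: Black hole punch, heavy and fixed, 270 mm long (x), 130 wide (y), base 41 high; press lever, 205 high, over 45 mm behind the end face. Origin on the table under the middle of the end face the chip tray comes out of; this face looks to punch -x. Punch and tray are damaged if the hook loads them, in any direction, with more than 20 N; nothing else may touch them.
- tray_mouth (a point): On the punch's end face, on its centre line, 22 mm above the table: level with the top of the tray's tongue. Axes as the punch. The tongue sticks out to -x, 40 mm wide, 4 mm thick, nothing beneath it. Its upright finger hole is 16 mm across, centre at x = -0.020 - tray and anywhere from y = -6 to +6 mm: the tray is loose sideways (slips over at about 1 N), and no reading tells where.
- tray (a joint): How far the grey chip tray is drawn out along the punch's -x, in m; 0 is shut. Starts at 0 to 12 mm. It drags with about 3 N plus 30 N per m/s and stays where it is left. Late in its travel a spring catch holds it until the pull reaches about 7 to 9 N; it jumps past, and some mm further, between 50 and 80 mm in all, meets a hard stop, to be found by feel. It cannot come off.
- rest: Tool rest fixed to the table: plywood base 100 x 130 x 5 mm with two parallel oak dowels, 20 mm thick, 130 mm long, lying along its y at x = -35 and +35 mm, tops 25 mm above the table. Origin on the table under its middle. The hook lies on it with its handle along the rest's x (bent end to +x at the start), its origin near the middle and 25 mm above the table.
- spool: Bystander, not to be disturbed: empty turned wooden thread spool, 30 mm across, 38 mm high. Origin under its middle.
- jar: Bystander, not to be disturbed: lidded glass jar, 64 mm across, 85 mm high. Origin under its middle.
- hoops: Bystander, not to be disturbed: stack of three wooden embroidery hoops, up to 150 mm across, 30 mm high. Origin under its middle.
- brayer: Bystander, not to be disturbed: pink silicone hand roller with wooden handle, about 190 mm long, 38 mm high. Origin under its middle.
- tin: Bystander, not to be disturbed: open aluminium tin with a half-raised flap, 75 x 105 x 74 mm high. Origin under its middle.
- brush: Bystander, not to be disturbed: flat brush, 170 mm long, lying down. Origin under its middle.
- cup: Bystander, not to be disturbed: white cup of pencils, 76 mm across, 180 mm high. Origin under its middle.
Things that resemble listed ones, but are neither listed nor needed, are in the scene too. What is shaped like the hook but purple or red is not meant.

How it is judged:
By the outcome, as a careful person would: the job done as asked, in the order asked, and still so for the second after the job is handed in, with the robot touching nothing.
It also fails if it takes over 72 s, if anything falls off the work surface, if the arm or the gripper's body presses on something with over 40 N, if the wrist force passes 120 N, or if a joint passes its speed limit or range.

## Working session

There is one attempt and no reset: what is moved stays moved. The work goes in short steps, each a Python script; the robot and the scene stay as the last script left them, time stands still between calls to the robot, and variables do not carry over. Pictures are saved under pics/ and viewed, at most 10 in all, crops included, and the job is handed in when it is done.

```bash
ls; mkdir -p pics
python3 - <<'E'
from station import manip
import cv2,numpy as np
for n in("scene","top"):
    p,d=manip.snapshot(n); cv2.imwrite(f"pics/{n}0.png",p[:,:,::-1]); np.savez(f"{n}0.npz",p=p,d=d)
    m=manip.camera_model(n); print(n,m)
o=manip.get_obs();print(o["time_s"],o["ee_rot"],o["ft_force"],manip.pinch_z)
E
```

```text
pics
scene {'camera_matrix': array([[463.2273921 ,   0.        , 326.94173439],
       [  0.        , 463.2273921 , 239.19457363],
       [  0.        ,   0.        ,   1.        ]]), 'position': array([ 0.87515727, -0.55343503,  0.83778016]), 'attitude': array([0.33586709, 0.09141183, 0.26883427, 0.89808981])}
top {'camera_matrix': array([[523.74194967,   0.        , 321.20005611],
       [  0.        , 523.74194967, 240.13043602],
       [  0.        ,   0.        ,   1.        ]]), 'position': array([0.35710232, 0.0152992 , 1.22600028]), 'attitude': array([-0.06131649,  0.04653439,  0.70628707, -0.70372822])}
0.1 [ 1.26486778e-01  9.91967961e-01 -8.10843524e-04 -4.52343292e-05] [0.0690559  0.86486133 0.00280593] -0.0187
```

View pics/scene0.png

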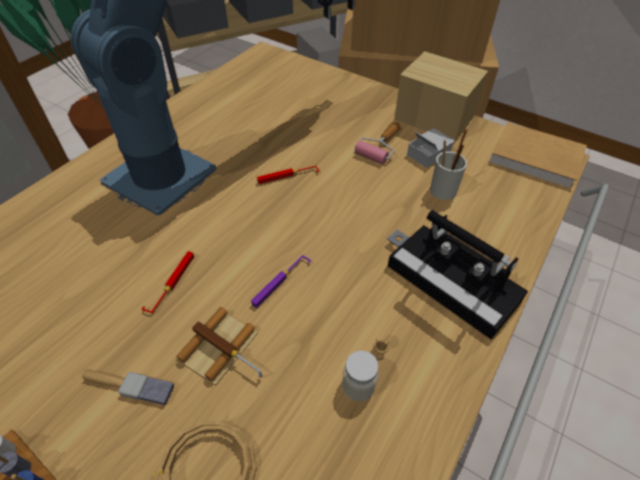

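View pics/top0.png

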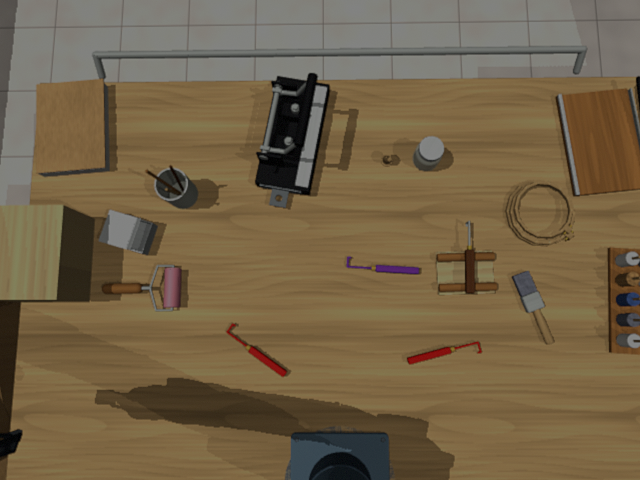

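The scene view shows the hook on the rest at about (218,340), bent end at (260,373), and the punch at (457,270) with its tongue at (398,240). In the top view the rest is centred at (466,272), the hook tip is at (469,222), the tongue is at (281,198), and the punch's end face runs from about (257,186) to (308,192).

```bash
cat > h.py <<'E'
import numpy as np,cv2
from scipy.spatial.transform import Rotation as R
from station import manip
def ray(m,uv):
    K=m["camera_matrix"];uv=np.atleast_2d(np.asarray(uv,float))
    d=np.c_[(uv[:,0]-K[0,2])/K[0,0],-(uv[:,1]-K[1,2])/K[1,1],-np.ones(len(uv))]
    return R.from_quat(m["attitude"]).apply(d)
def onplane(m,uv,z):
    d=ray(m,uv);c=np.array(m["position"]);return c+d*((z-c[2])/d[:,2])[:,None]
def bydepth(m,uv,dep):
    uv=np.atleast_2d(uv);d=ray(m,uv);return np.array(m["position"])+d*dep[uv[:,1].astype(int),uv[:,0].astype(int)][:,None]
def down(yaw): # tool z down, tool y axis at angle yaw in world
    y=np.array([np.cos(yaw),np.sin(yaw),0]);z=np.array([0,0,-1.]);x=np.cross(y,z)
    return R.from_matrix(np.c_[x,y,z]).as_quat()
def st(*k):
    o=manip.get_obs();print(*[(q,np.round(o[q],4)) for q in ("time_s","tool_pos","ft_force","finger_gap","grasp_force")+k]);return o
E
python3 - <<'E'
from h import *
np.set_printoptions(precision=4,suppress=True)
m=manip.camera_model("top");D=np.load("top0.npz")["d"]
for n,uv,z in[("rest",[466,272],.005),("hooktip",[469,222],.02),("handle ends",[471,250],.041),("",[471,293],.041),("tongue",[281,198],.022),("face L",[257,186],.041),("face R",[308,192],.041),("hole",[279,199],.022),("jar",[430,150],.085),("spool",[389,160],.038),("cup",[172,188],.1)]:
    print(n,onplane(m,uv,z)[0],bydepth(m,uv,D)[0])
m=manip.camera_model("wrist");print(m);o=manip.get_obs();r=R.from_quat(o["ee_rot"])
print("cam in tool",r.inv().apply(m["position"]-o["tool_pos"]),(r.inv()*R.from_quat(m["attitude"])).as_matrix())
for p in([.47,-.26,.3],[.6,.11,.3]):
  for y in(np.pi/2,0,-np.pi/2):
    print(p,y,manip.inverse_kinematics(p,down(y)))
E
```

```text
rest [ 0.4684 -0.2957  0.005 ] [ 0.4653 -0.2871  0.0386]
hooktip [ 0.5836 -0.3039  0.02  ] [ 0.5809 -0.3     0.0347]
handle ends [ 0.5151 -0.3     0.041 ] [ 0.5154 -0.3007  0.0385]
 [ 0.4179 -0.2956  0.041 ] [ 0.4181 -0.2967  0.0369]
tongue [0.6435 0.135  0.022 ] [ 0.6495  0.1375 -0.0033]
face L [0.6681 0.1895 0.041 ] [0.6761 0.194  0.0105]
face R [0.6528 0.0704 0.041 ] [0.6534 0.0705 0.0387]
hole [0.6411 0.1397 0.022 ] [0.6457 0.1417 0.0028]
jar [ 0.737  -0.2067  0.085 ] [ 0.7379 -0.2072  0.0824]
spool [ 0.7292 -0.1193  0.038 ] [ 0.7408 -0.1235  0.001 ]
cup [0.6494 0.3703 0.1   ] [0.6603 0.3835 0.0581]
{'camera_matrix': array([[371.1896,   0.    , 324.4173],
       [  0.    , 371.1896, 235.9305],
       [  0.    ,   0.    ,   1.    ]]), 'position': array([0.0854, 0.6486, 0.372 ]), 'attitude': array([-0.1259, -0.0965,  0.6046,  0.7806])}
cam in tool [ 0.0802 -0.0004 -0.1415] [[ 0.0006  0.9497  0.3132]
 [ 1.     -0.0006 -0.0002]
 [ 0.      0.3132 -0.9497]]
[0.47, -0.26, 0.3] 1.5707963267948966 [-0.3868  0.4359  1.0853  1.8009 -0.4193  1.1608  2.4035]
[0.47, -0.26, 0.3] 0 [-0.3619  0.4159  1.0407  1.8    -0.3915  1.1519  0.8055]
[0.47, -0.26, 0.3] -1.5707963267948966 [-0.4036  0.4513  1.117   1.8015 -0.4402  1.1681 -0.7177]
[0.6, 0.11, 0.3] 1.5707963267948966 [-0.5     0.4154  0.3366  1.5887 -0.1458  1.1623  1.4389]
[0.6, 0.11, 0.3] 0 [-0.6747  0.4487  0.5881  1.5992 -0.264   1.1741 -0.0296]
[0.6, 0.11, 0.3] -1.5707963267948966 [-0.8225  0.506   0.8218  1.6073 -0.3906  1.2007 -1.4905]
```

Run:
```python
from h import *
np.set_printoptions(precision=4,suppress=True)
m=manip.camera_model("top");D=np.load("top0.npz")["d"]
print(bydepth(m,[[80,250],[30,250],[60,130]],D))
manip.line_to([.40,.22,.28],v=.3)
def shot(n,p,yaw):
    manip.move_ptp(p,down(yaw)); manip.sleep(.2)
    m=manip.camera_model("wrist"); a,d=manip.snapshot("wrist")
    cv2.imwrite(f"pics/{n}.png",a[:,:,::-1]); np.savez(n+".npz",p=a,d=d,**m); print(n,m["position"]); st()
shot("w_punch",[.56,.135,.20],np.pi/2-.12)
shot("w_rest",[.45,-.297,.22],np.pi/2-.045)
```

```text
[[0.5167 0.5865 0.0609]
 [0.5048 0.648  0.1513]
 [0.8123 0.6686 0.0335]]
w_punch [0.4795 0.1455 0.3423]
('time_s', np.float64(2.8917)) ('tool_pos', array([0.5596, 0.1364, 0.2008])) ('ft_force', array([-0.3763, -0.0643, -0.1963])) ('finger_gap', np.float64(0.0857)) ('grasp_force', np.float64(0.0))
w_rest [ 0.3703 -0.2932  0.3614]
('time_s', np.float64(4.775)) ('tool_pos', array([ 0.4505, -0.2964,  0.2199])) ('ft_force', array([ 0.2666, -0.4505, -0.1848])) ('finger_gap', np.float64(0.0856)) ('grasp_force', np.float64(0.0))
```

View pics/w_punch.png

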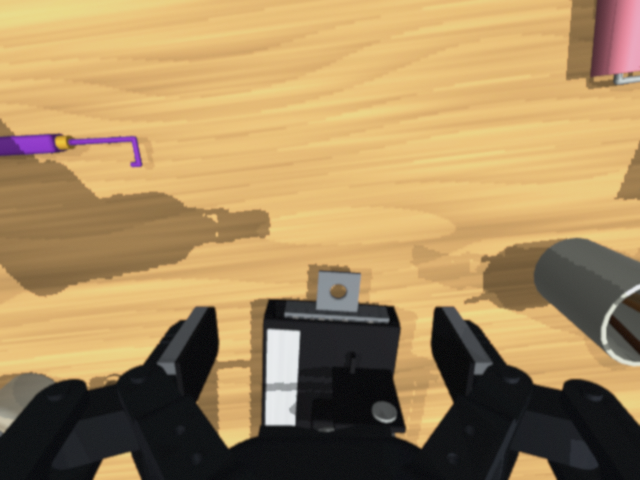

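View pics/w_rest.png

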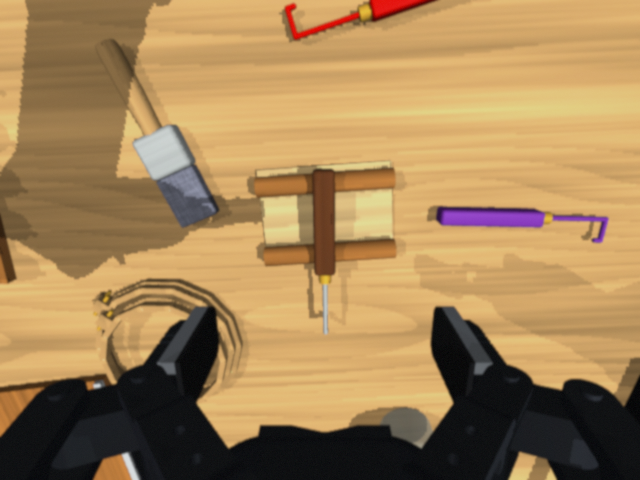

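The punch view shows the tongue spanning (319,271) to (360,310) with the finger hole at (339,291), and the end face's top edge near row 303. In the rest view the hook handle spans (324,170) to (325,275), the shank ends near (326,332), and the dowels are at rows ~182 and ~252.

Run:
```python
from h import *
np.set_printoptions(precision=4,suppress=True)
z=np.load("w_rest.npz");m=dict(z);a=z["p"].astype(int);h=cv2.cvtColor(z["p"],cv2.COLOR_RGB2HSV)
# handle: dark brown
sub=a[160:285,300:350]; mk=((sub.sum(2)<210)&(sub[:,:,0]>sub[:,:,2]+15)).astype(np.uint8)
n,l,s,c=cv2.connectedComponentsWithStats(mk);k=1+s[1:,4].argmax()
ys,xs=np.where(l==k);cnt=np.c_[xs+300,ys+160]
print("handle bbox",cnt.min(0),cnt.max(0))
r=cv2.minAreaRect(cnt.astype(np.float32));print(r)
rows=range(cnt[:,1].min()+6,cnt[:,1].max()-5)
mid=np.array([[cnt[cnt[:,1]==v][:,0].mean(),v] for v in rows]);W=onplane(m,mid,.041);f=np.polyfit(W[:,0],W[:,1],1)
print("handle line slope",f[0],"y at .465",np.polyval(f,.465))
E0=onplane(m,[[324,cnt[:,1].min()-.5],[325,cnt[:,1].max()+.5],[326,333]],.041);print(E0, "tip at shank z",onplane(m,[326,333.5],.0355))
print("dowels", onplane(m,[[256,184],[394,178],[265,256],[395,249]],.025))
z=np.load("w_punch.npz");m=dict(z);g=cv2.cvtColor(z["p"],cv2.COLOR_RGB2GRAY)
im=cv2.resize(z["p"][255:335,250:410,::-1],None,fx=5,fy=5,interpolation=cv2.INTER_CUBIC);
im2=cv2.resize(np.load("w_rest.npz")["p"][160:345,255:405,::-1],None,fx=3,fy=3,interpolation=cv2.INTER_CUBIC)[:400]
cv2.imwrite("pics/crop.png",im)
for n,uv,zz in[("hole",[339,291],.022),("tongue tip",[[319,271],[360,271]],.022),("face top",[[265,302],[398,303]],.041),("junction",[[317,309],[359,311]],.022)]: print(n,onplane(m,uv,zz))
D=z["d"];print("depth z",bydepth(m,[[325,290],[352,290],[300,330],[290,308]],D))
```

```text
handle bbox [303 169] [349 273]
((326.3198547363281, 221.11172485351562), (45.95245361328125, 104.03224182128906), 0.8184553980827332)
handle line slope -0.0002194784457428408 y at .465 -0.2982927436467333
[[ 0.415  -0.2954  0.041 ]
 [ 0.5131 -0.2987  0.041 ]
 [ 0.5775 -0.3004  0.041 ]] tip at shank z [[ 0.5817 -0.3005  0.0355]]
dowels [[ 0.4286 -0.3581  0.025 ]
 [ 0.4285 -0.2324  0.025 ]
 [ 0.4992 -0.3564  0.025 ]
 [ 0.4973 -0.2303  0.025 ]]
hole [[0.6414 0.141  0.022 ]]
tongue tip [[0.6185 0.1245 0.022 ]
 [0.623  0.1627 0.022 ]]
face top [[0.6349 0.0734 0.041 ]
 [0.6501 0.1933 0.041 ]]
junction [[0.6582 0.1177 0.022 ]
 [0.6652 0.1581 0.022 ]]
depth z [[0.64   0.1277 0.0196]
 [0.6428 0.1535 0.0201]
 [0.6681 0.1008 0.0402]
 [0.6539 0.0918 0.0221]]
```

View pics/crop.png

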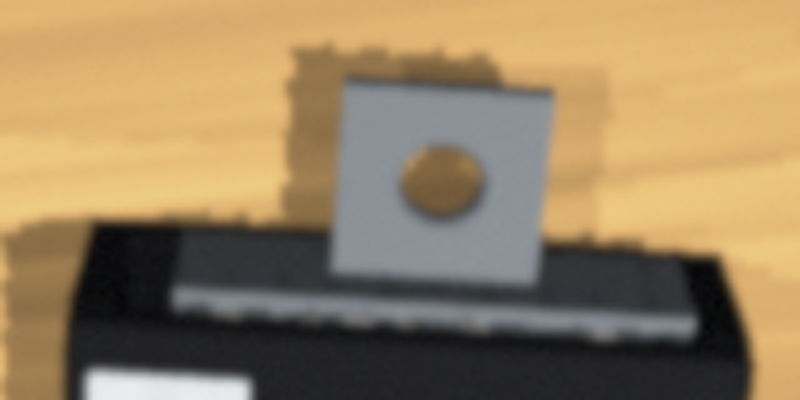

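Crop (5x, offset 250,255): hole centre at (443,182), tongue tip corners at (346,80) and (553,92), tongue/face junction at (330,272) and (540,286), and the face's lower edge running from (92,225) to (722,258).

Run:
```python
from h import *
np.set_printoptions(precision=4,suppress=True)
z=np.load("w_punch.npz");m=dict(z)
P=lambda L:np.array(L)/5+[249.6,254.6]
g=cv2.cvtColor(z["p"],cv2.COLOR_RGB2HSV)[285:300,330:350]; mk=(g[:,:,1]>80).astype(np.uint8);M=cv2.moments(mk,True);hc=[M["m10"]/M["m00"]+330,M["m01"]/M["m00"]+285]
print("hole px",hc,M["m00"],onplane(m,hc,.022),onplane(m,P([443,182]),.022))
t=onplane(m,P([[346,80],[553,92],[330,272],[540,286]]),.022);print("tongue",t)
b=onplane(m,P([[92,225],[722,258]]),0);tp=onplane(m,P([[70,320],[750,355]]),.041);print("face",b,tp)
yw=lambda d:np.arctan2(-d[0],d[1])
print("yaw tip",yw(t[1]-t[0]),"junc",yw(t[3]-t[2]),"sides",[np.arctan2(*(t[i+2]-t[i])[[1,0]]) for i in(0,1)],"face",yw(b[1]-b[0]),yw(tp[1]-tp[0]))
m=manip.camera_model("top");g=cv2.cvtColor(np.load("top0.npz")["p"],cv2.COLOR_RGB2HSV)
# white strip on the punch in top view
a=np.load("top0.npz")["p"];mk=(a[60:200,250:340].min(2)>130).astype(np.uint8);n,l,s,c=cv2.connectedComponentsWithStats(mk);k=1+s[1:,4].argmax();ys,xs=np.where(l==k)
W=onplane(m,np.c_[xs+250,ys+60],.041)[:,:2];u=np.linalg.svd(W-W.mean(0),full_matrices=False)[2][0];print("strip yaw",np.arctan2(u[1],u[0])%np.pi-np.pi,s[k])
# hook in rest view: handle mid width using shank
z=np.load("w_rest.npz");a=z["p"];im=a[262:345,295:355,::-1];im0=a[160:275,295:355,::-1]
cv2.imwrite("pics/crop2.png",cv2.resize(a[160:345,295:355,::-1],None,fx=3.2,fy=3.2,interpolation=cv2.INTER_CUBIC))
```

```text
hole px [337.8333333333333, 290.61333333333334] 150.0 [[0.6409 0.1399 0.022 ]] [[0.6413 0.1402 0.022 ]]
tongue [[0.6181 0.1244 0.022 ]
 [0.6251 0.1627 0.022 ]
 [0.658  0.1164 0.022 ]
 [0.6659 0.1566 0.022 ]]
face [[0.6537 0.0671 0.    ]
 [0.6766 0.1955 0.    ]] [[0.6517 0.0692 0.041 ]
 [0.6738 0.1935 0.041 ]]
yaw tip -0.1805781134396889 junc -0.1928218586560385 sides [np.float64(-0.19827683189913503), np.float64(-0.1483017093060647)] face -0.17636968322755076 -0.17650899917346655
strip yaw -0.21900801068869669 [64 27 12 16 69]
```

View pics/crop2.png

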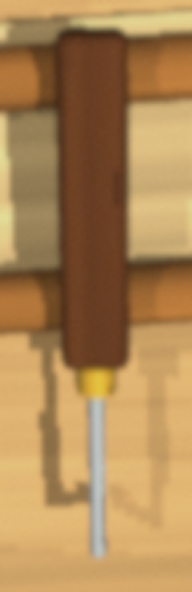

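Handle centreline in the crop runs from (92,30) to (96,367) and the shank ends at (97,555). That gives a hook yaw of about -0.03 and an origin near (0.4645, -0.297). I'll grip with the camera ahead of the gripper so that the tip stays in view.

```bash
cat >> h.py <<'E'
PY=-.177; U=np.array([np.cos(PY),np.sin(PY),0]); V=np.array([-U[1],U[0],0])
def tcp_for_tip(tip,yaw=PY): # nominal
    return np.array(tip)-[np.cos(yaw)*.115,np.sin(yaw)*.115,-.0033]
def shot(n):
    m=manip.camera_model("wrist"); a,d=manip.snapshot("wrist")
    cv2.imwrite(f"pics/{n}.png",a[:,:,::-1]); np.savez(n+".npz",p=a,d=d,**m)
E
python3 - <<'E'
from h import *
np.set_printoptions(precision=4,suppress=True)
q=down(-np.pi/2-.03); g=np.array([.4645,-.297,0])
manip.move_ptp(g+[0,0,.12],q); manip.command_gripper(.05)
manip.line_to(g+[0,0,.0145],v=.12); st()
manip.command_gripper(0.0,grasp_force=60); st()
manip.line_to(g+[0,0,.11],v=.12); st()
hole=np.array([.641,.140,0]); q2=down(-np.pi/2+PY)
p=tcp_for_tip(hole+2.75e-3*U+[0,0,.055])
manip.move_ptp(p+[-.02,0,.06],q2)
manip.line_to(p,v=.1); manip.sleep(.3); st("ee_rot"); shot("hover")
E
```

```text
('time_s', np.float64(8.425)) ('tool_pos', array([ 0.4649, -0.2975,  0.0151])) ('ft_force', array([ 1.0525, -0.1781, -0.0231])) ('finger_gap', np.float64(0.0501)) ('grasp_force', np.float64(0.0))
('time_s', np.float64(8.8)) ('tool_pos', array([ 0.4649, -0.2972,  0.0152])) ('ft_force', array([-0.4935,  0.0131,  6.823 ])) ('finger_gap', np.float64(0.019)) ('grasp_force', np.float64(58.6349))
('time_s', np.float64(9.7417)) ('tool_pos', array([ 0.4642, -0.2965,  0.1093])) ('ft_force', array([-1.2657,  0.497 , -1.5968])) ('finger_gap', np.float64(0.0189)) ('grasp_force', np.float64(58.5459))
('time_s', np.float64(12.5083)) ('tool_pos', array([0.5306, 0.16  , 0.0587])) ('ft_force', array([ 0.8331,  0.936 , -1.2755])) ('finger_gap', np.float64(0.0187)) ('grasp_force', np.float64(58.5486)) ('ee_rot', array([ 0.9961, -0.0883,  0.0002, -0.0002]))
```

View pics/hover.png

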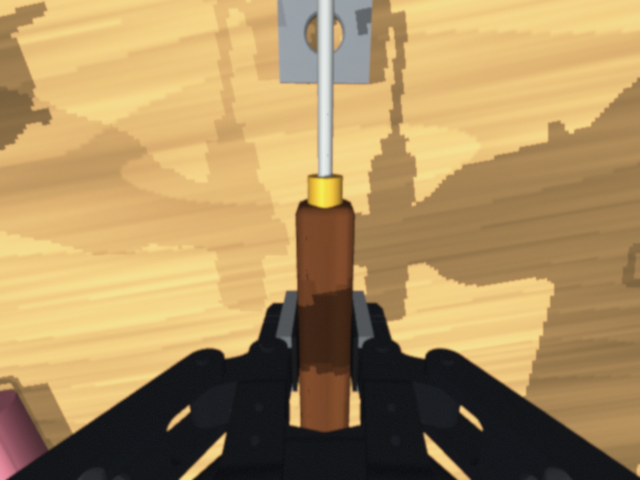

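The tongue's free edge is at row 82 (columns 280–370) and the hole is at about (324,33). The shank passes over it along column ~325, the handle's front edge is at row ~205, and the tip is just out of frame.

Run:
```python
from h import *
np.set_printoptions(precision=4,suppress=True)
z=np.load("hover.npz");m=dict(z);a=z["p"]
hs=cv2.cvtColor(a,cv2.COLOR_RGB2HSV);s=hs[2:70,298:350];mk=(s[:,:,1]>75).astype(np.uint8)
n,l,stt,c=cv2.connectedComponentsWithStats(mk);print(stt[:,:5])
ys,xs=np.where(mk);ok=(ys<60);pts=np.c_[xs+298,ys+2][ok].astype(np.float32)
e=cv2.minEnclosingCircle(pts);print("circ",e)
h=onplane(m,e[0],.022)[0];print("hole",h)
t=onplane(m,[[280,82],[370,82]],.022);print("tongue edge",t,np.arctan2(-(t[1]-t[0])[0],(t[1]-t[0])[1]))
T=np.array(m["position"]);o=manip.get_obs();tp=o["tool_pos"];ry=R.from_quat(o["ee_rot"])
f=lambda p:((p-tp)@U,(p-tp)@V)
zs=tp[2]+.0187
sc=[[np.where(a[r,300:350].astype(int).min(1)>140)[0].mean()+300,r] for r in(20,80,120,160)]
print(sc)
for q in sc: print("shank in tool",f(onplane(m,q,zs)[0]))
print("handle front",f(onplane(m,[325,203],zs+.008)[0]),"hole in tool",f(h),"ferrule end",f(onplane(m,[325,176],zs+.003)[0]))
cv2.imwrite("pics/c3.png",cv2.resize(a[0:100,260:390,::-1],None,fx=5,fy=5,interpolation=cv2.INTER_CUBIC))
```

```text
[[   0    0   52   68 3068]
 [   9   15   10   33  259]
 [  36   17    9   31  209]]
circ ((324.0, 33.5), 19.006677627563477)
hole [0.642  0.1398 0.022 ]
tongue edge [[0.6264 0.1625 0.022 ]
 [0.6194 0.1231 0.022 ]] 2.965437863872213
[[np.float64(325.7857142857143), 20], [np.float64(324.1666666666667), 80], [np.float64(324.5), 120], [np.float64(323.5), 160]]
shank in tool (np.float64(0.10663384386621662), np.float64(-0.000772964250600619))
shank in tool (np.float64(0.09039334034906933), np.float64(-0.0003098980553164546))
shank in tool (np.float64(0.07869591946340238), np.float64(-0.00042303620112963606))
shank in tool (np.float64(0.0662204601987646), np.float64(-0.00010809840804464416))
handle front (np.float64(0.05372038774545602), np.float64(-0.0006062239807506163)) hole in tool (np.float64(0.11323162919541829), np.float64(-0.00016749990826859737)) ferrule end (np.float64(0.06147342965969196), np.float64(-0.0006012563493791286))
```

View pics/c3.png

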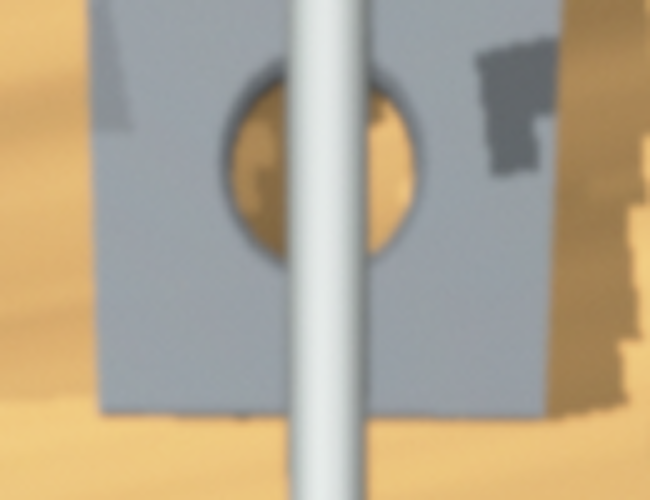

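The hole rim is at (324.3, 32.5), and the shank is centred on it to within about 0.5 mm. I shift 1.3 mm forward and lower it gently.

Run:
```python
from h import *
np.set_printoptions(precision=4,suppress=True)
o=manip.get_obs();p=o["tool_pos"]+.0013*U+.0004*V
p[2]=.0033+.028
manip.line_to(p,v=.05);manip.sleep(.2);st()
p[2]=.0033+.0085
print("stop",manip.line_to(p,v=.015,f_stop=3.));manip.sleep(.2);o=st()
if abs(o["tool_pos"][2]-p[2])<.002: shot("in")
```

```text
('time_s', np.float64(13.45)) ('tool_pos', array([0.5321, 0.1601, 0.0316])) ('ft_force', array([-0.3454, -0.3133, -0.893 ])) ('finger_gap', np.float64(0.0191)) ('grasp_force', np.float64(58.5486))
stop False
('time_s', np.float64(15.1)) ('tool_pos', array([0.5319, 0.1601, 0.0119])) ('ft_force', array([-0.5445,  0.2531, -1.4901])) ('finger_gap', np.float64(0.0191)) ('grasp_force', np.float64(58.5485))
```

Run:
```python
from h import *
np.set_printoptions(precision=4,suppress=True)
o=manip.get_obs();p0=o["tool_pos"].copy();p0[2]=.0118;f0=o["ft_force"]@U
np.savez("pull.npz",p0=p0,f0=f0)
d=0;hit=False
while d<.092 and not hit:
    d+=.006
    f=manip.get_obs()["ft_force"]@U-f0
    hit=manip.line_to(p0-d*U,v=.014,f_stop=13.5-max(f,0))
    o=manip.get_obs();print(round(d,3),hit,np.round([-(o["tool_pos"]-p0)@U,(o["tool_pos"]-p0)@V,o["ft_force"]@U-f0,o["ft_force"]@V,o["ft_force"][2]],4))
st()
```

```text
0.006 False [ 0.006   0.0001 -0.334  -0.2905 -0.5842]
0.012 False [ 0.0116 -0.      3.3673  0.2368 -2.0274]
0.018 False [ 0.0184 -0.      2.3601 -1.2679 -1.1214]
0.024 False [ 0.0244  0.      2.651   0.3774 -2.0688]
0.03 False [ 0.0304  0.0001  2.1389 -0.0529 -2.5895]
0.036 False [ 0.0364  0.      2.3731  0.9621 -0.6431]
0.042 False [ 0.0424  0.0001  1.9094 -0.096  -1.717 ]
0.048 False [ 0.0484  0.      1.8252  0.3695 -1.0927]
0.054 False [ 0.0527  0.0001  7.0635  1.4491 -4.0722]
0.06 True [ 0.061  -0.0001 -0.8015  0.1478 -1.1849]
('time_s', np.float64(20.8417)) ('tool_pos', array([0.4718, 0.1708, 0.0113])) ('ft_force', array([-0.7109,  0.2774, -1.1849])) ('finger_gap', np.float64(0.0189)) ('grasp_force', np.float64(58.8747))
```

The stop trigger here was the force drop as the catch let go, so this isn't the end stop yet. Continuing.

Run:
```python
from h import *
np.set_printoptions(precision=4,suppress=True)
z=np.load("pull.npz");p0=z["p0"];f0=z["f0"];manip.sleep(.3)
o=manip.get_obs();d=-(o["tool_pos"]-p0)@U;hit=False;print(d,o["ft_force"]@U-f0)
while d<.094 and not hit:
    d+=.003
    f=manip.get_obs()["ft_force"]@U-f0
    hit=manip.line_to(p0-d*U,v=.01,f_stop=max(13-max(f,0),3))
    o=manip.get_obs();print(round(d,4),hit,np.round([-(o["tool_pos"]-p0)@U,(o["tool_pos"]-p0)@V,o["ft_force"]@U-f0,o["ft_force"]@V,o["ft_force"][2]],4))
st();shot("out")
```

```text
0.060276126956781945 0.2054409608755245
0.0633 False [ 0.0628  0.0001  2.2429 -0.0843 -2.661 ]
0.0663 False [ 0.0664  0.0001  2.3224  0.3178 -1.1037]
0.0693 False [ 0.0677  0.0001  8.1497  0.5687 -3.225 ]
0.0723 True [0.0673 0.0001 1.9592 0.2228 0.6459]
('time_s', np.float64(22.7833)) ('tool_pos', array([0.4656, 0.1721, 0.0124])) ('ft_force', array([ 2.0198, -0.1349,  0.6459])) ('finger_gap', np.float64(0.019)) ('grasp_force', np.float64(59.181))
```

Run:
```python
from h import *
np.set_printoptions(precision=4,suppress=True)
z=np.load("pull.npz");p0=z["p0"];f0=z["f0"];manip.sleep(.3)
d=.0673
def rep(t):
    o=manip.get_obs();print(t,np.round([-(o["tool_pos"]-p0)@U,o["ft_force"]@U-f0,o["ft_force"]@V,o["ft_force"][2]],4))
rep("start")
for i in range(9):
    d+=.0007
    h=manip.line_to(p0-d*U,v=.007);manip.sleep(.1);rep(round(d,4))
    o=manip.get_obs()
    if o["ft_force"]@U-f0>11.5: break
st()
```

```text
start [ 0.0672  1.6263 -0.5458 -0.5629]
0.068 [ 0.0675  3.0204 -0.2756 -0.6278]
0.0687 [ 0.0676  5.4858  0.0504 -1.3037]
0.0694 [ 0.0677  7.4793  0.5115 -1.7784]
0.0701 [ 0.0677  9.5409  0.2522 -1.7944]
0.0708 [ 0.0678 12.0489  0.3605 -3.9427]
('time_s', np.float64(24.9417)) ('tool_pos', array([0.4652, 0.1722, 0.0125])) ('ft_force', array([11.9761, -1.776 , -3.9427])) ('finger_gap', np.float64(0.0187)) ('grasp_force', np.float64(58.87))
```

12 N with no motion, above the catch's 9 N, so this is the hard stop. Next I ease the hook forward to the hole's middle and lift it out.

Run:
```python
from h import *
np.set_printoptions(precision=4,suppress=True)
z=np.load("pull.npz");p0=z["p0"];f0=z["f0"]
def rep(t):
    o=manip.get_obs();print(t,np.round([-(o["tool_pos"]-p0)@U,(o["tool_pos"]-p0)@V,o["tool_pos"][2],o["ft_force"]@U-f0,o["ft_force"]@V,o["ft_force"][2]],4));return o
manip.line_to(p0-.067*U,v=.01);manip.sleep(.1);rep("relax")
print(manip.line_to(p0-.0588*U,v=.012,f_stop=2.8));manip.sleep(.15);o=rep("fwd")
p=o["tool_pos"].copy()
p[2]=.0033+.029
print(manip.line_to(p,v=.015,f_stop=3.));manip.sleep(.2);rep("up")
```

```text
relax [ 0.0673 -0.      0.0117  2.6037  0.0996 -0.0197]
False
fwd [ 0.0589 -0.      0.0118  0.0593 -0.4356 -1.017 ]
False
up [ 0.0589 -0.      0.0323 -0.6287  0.1156 -0.8896]
```

Run:
```python
from h import *
p=manip.get_obs()["tool_pos"].copy();p[2]=.06;manip.line_to(p,v=.06);manip.sleep(.2);shot("free")
p[2]=.11;manip.line_to(p,v=.1)
g=np.array([.4645,-.297,0]);q=down(-np.pi/2-.01)
manip.move_ptp(g+[0,0,.11],q);manip.line_to(g+[0,0,.035],v=.1);manip.sleep(.2);st()
print(manip.line_to(g+[0,0,.0135],v=.012,f_stop=3.));manip.sleep(.1);st("torque");shot("place")
a=[cv2.imread(f"pics/{n}.png")[:, 120:520] for n in("free","place")];cv2.imwrite("pics/both.png",np.hstack(a))
```

```text
('time_s', np.float64(32.5917)) ('tool_pos', array([ 0.4649, -0.2972,  0.0355])) ('ft_force', array([-0.4781, -0.2041,  0.0996])) ('finger_gap', np.float64(0.0189)) ('grasp_force', np.float64(59.1133))
True
('time_s', np.float64(34.175)) ('tool_pos', array([ 0.4645, -0.297 ,  0.0152])) ('ft_force', array([-0.8472,  1.5411,  4.1384])) ('finger_gap', np.float64(0.019)) ('grasp_force', np.float64(60.0998)) ('torque', array([ 1.335e-01,  1.350e-02, -1.000e-04]))
```

View pics/both.png

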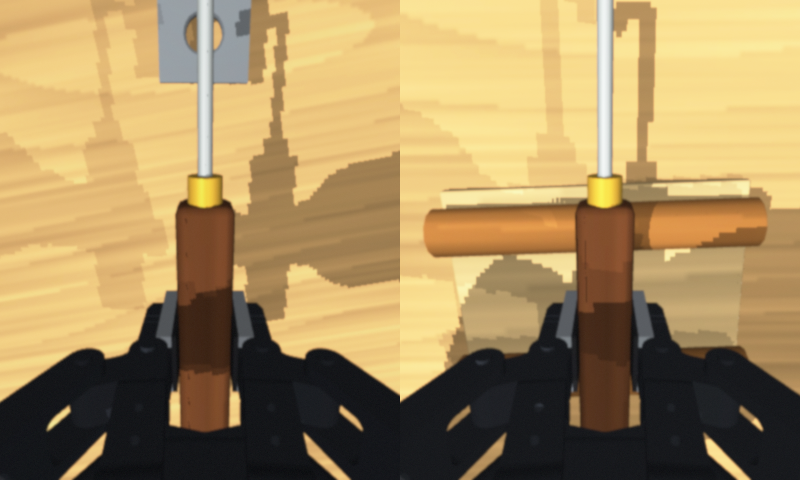

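The left half shows the hook clear of the hole with the tray out: hole at about (203,33), tongue edge at row 82. The right half shows the hook lying centred on the rest, square to the dowel at row ~228. Release, retreat and check.

Run:
```python
from h import *
p=manip.get_obs()["tool_pos"].copy()
manip.command_gripper(.05);st()
manip.line_to(p+[0,0,.13],v=.12);manip.line_to([.38,-.30,.26],v=.25);manip.sleep(.3);st()
for n in("scene","top"):
    a,_=manip.snapshot(n);cv2.imwrite(f"pics/{n}1.png",a[:,:,::-1])
t=cv2.imread("pics/top1.png")[50:320,200:600];s=cv2.imread("pics/scene1.png")[200:420,150:550]
cv2.imwrite("pics/end.png",np.vstack([t,s]))
```

```text
('time_s', np.float64(34.625)) ('tool_pos', array([ 0.4639, -0.2963,  0.0144])) ('ft_force', array([0.5695, 0.5801, 0.0183])) ('finger_gap', np.float64(0.0498)) ('grasp_force', np.float64(0.0))
('time_s', np.float64(36.8833)) ('tool_pos', array([ 0.38  , -0.2998,  0.2593])) ('ft_force', array([ 0.1835, -0.6838, -0.5561])) ('finger_gap', np.float64(0.0503)) ('grasp_force', np.float64(0.0))
```

View pics/end.png

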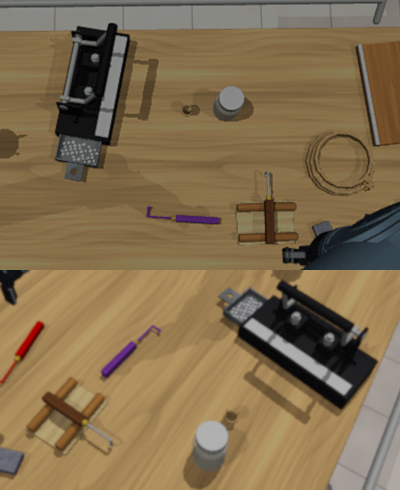

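The top half shows the tray drawn out with its tongue at (74,170) and the hook lying across both dowels at (269,220). The spool and jar are where they were.

```bash
python3 -c "
from station import manip
print(manip.finish_job())"
```

```text
the job is handed in; nothing more can be done
None
```

The job is handed in at about 37 s: the tray is out against its hard stop (12 N pull with no further movement), the hook lies flat across both dowels, and the spool, jar and hoops look undisturbed in the final pictures; I didn't look closely at the other bystanders at the end.

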